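# Sort door guide shoes by sliding drag

## Robot

A 7-joint arm with a two-finger parallel gripper is mounted at the origin on the work surface. World frame = base frame: x ahead of the robot, y to its left, z up, the work surface at z = 0. Lengths are in m, angles in rad, forces in N, time in s.
With the tool pointing down it reaches from about 0.35 to 0.9 m from the base axis. Payload 8.1 kg.
Tool frame: the origin (TCP) lies on the centre line of the jaws, within the pads' length; the fingertips stand 14 mm ahead of it and the grasp point (between the pads) lies 5 mm behind it; z points along the fingers, y is the direction in which the jaws open and shut (so a half turn about z gives the same grasp; the last joint's range is limited). The gripper opens to 92 mm and grips with 3 to 60 N. Pads are 19 mm wide; open, the fingers measure 130 mm over their backs; the gripper's body (75 mm by 190 mm) begins 47 mm behind the grasp point.
Start: joints at [1.087, 0.434, 0.025, 1.573, -0.012, 1.134, -0.075], TCP at [0.232, -0.58, 0.241] pointing down, gripper open.
Joint ranges: [-2.62, 2.62], [-0.44, 2.09], [-1.27, 1.32], [0.08, 2.57], [-1.32, 4.46], [0.12, 2], [-2.74, 2.74]. Speed limits (rad/s): [2.22, 2.22, 3.01, 3.01, 3.14, 3.14, 3.14].

## Interface

Orientations are given as a rotation vector (axis times angle).
In Python, from cell import observe, eyes, arm gives the robot as it stands.
- The arm moves only by the tool step_arm, never from a script. Its argument "series" is a list that holds one entry, the list of rows, each a list of 5 numbers: the finger opening in m, from 0 to 0.0918, then the shift along the world's x, y, z in m, then the turn about the world's z in degrees. In form: [[[hand, dx, dy, dz, spin], ...]]. A call has 1 to 20 rows; each row is the pose to reach, as a shift and turn from the pose measured when the call began; what a row does not reach only later rows make up. A row lasts 1/12 s, in which the tool goes at most 41.7 mm and 7.16 degrees, less where a joint would pass 70% of its speed; a pose out of reach is approached as far as the arm can. A call with a gripper value outside its range is refused whole. The fingers move at their own pace and stop on an object; "squeeze" is the grip in N (left out, the last holds). Time passes only in rows, so rows that repeat a pose let the fingers close. It gives the time, the measured TCP pose, the force and the opening at its end, in the units of the state.
- observe(): the state, without advancing time (a new reading comes with each control period).
- eyes.get_image(name): name is "scene" or "top" or "wrist"; returns (picture, depth): 480x640x3 uint8, red, green, blue; 480x640 float32, m along the optical axis (not along the pixel's ray), 0 where there is no reading.
- eyes.camera_params(name): a dict with "intrinsics" (3x3 intrinsics, pixels), "position" and "attitude" of the camera in the world. Camera axes: x right, y down, z forward; pixel columns grow to the right and rows downward; lengths in m; the calibration is good to about 2 mm. A picture is of the moment at which its call begins: read the wrist's pose just before it. camera_params takes no time and is no camera call; for the wrist camera it gives the pose at the moment of the call.
- arm.sign_off(): hands the job in, once; it reports no verdict.
The state is a dict: "clock": time; "joints": joint angles; "dq": joint speeds; "joint_efforts": joint torques, N m; "position": TCP position; "ee_rot": TCP orientation; "force": force on the tool from outside, world axes, zero at the start; "ft_torque": the same for the moment, N m; "width": opening from 0.0 (shut) to 1.0 (fully open).
Only numpy, scipy, OpenCV 4.12 (cv2) and the standard library are available. Lean on these libraries where they do the work, as an engineer would, in place of code of your own. Each camera call takes 0.05 s, during which the arm holds its last target.

## Task

Slide each of the three door guide shoes along the grey plate and feel how hard it drags under its own weight: slide every free-running one onto the blue strip and every one that drags hard onto the yellow strip. Keep the shoes down flat on the plate the whole time, never lifting them or bearing down on them, leave them centred across the width of their strips, and do not disturb the other parts on the bench.

Things in the scene. Friction and masses are not known exactly. Their poses are not given: they have to be found in the camera images.
- plate: the fixed grey slide plate on the bench, 320 mm (its x, pointing roughly away from the robot) by 360 mm (its y), 8 mm thick; origin at the centre of its underside. The shoes start on its grey middle, side by side along y about 115 mm apart, their x within 0.15 rad of the plate's x
- blue_strip (a point): centre of the blue strip, on the plate's top surface: flush paint 80 mm wide (plate x) across the plate's full width (y), on the side near the robot; 105 mm from the plate's middle
- yellow_strip (a point): centre of the yellow strip, the same on the far side of the plate, 105 mm from its middle
- shoe_a_lug (a point): door guide shoe, one of three that look alike: dark steel carrier on a white sole, 96 mm long (its x), 44 wide (y), 18 high, flat underneath; on its middle stands a bright steel lug 12 mm thick (along x), 32 wide (along y), from 18 to 68 mm above the underside. This point: in the lug, over the shoe's centre, 46 mm above the underside; z up. Its letter does not tell whether it drags
- shoe_b_lug (a point): another such shoe, same sizes and point. 0.78 to 0.94 kg. Bearing on the plate with its own weight alone, a free-running shoe takes 0.8 to 1.2 N sideways to keep sliding slowly, a dragging one 5.3 to 7.4 N (less if partly lifted, more if pressed down). Pushed at or below this point it slides without tipping; pushed well above it a dragging shoe may tip
- shoe_c_lug (a point): another such shoe, same sizes and point. Free-running and dragging shoes look the same; how many of the three drag is not told; expect at least one of each
- follower_mid (a point): a matt black cam follower standing on the bench, 40 mm across, 44 mm high with its stud; its middle. Leave alone
- roller_mid (a point): a blue polymer roller lying flat on the bench, 56 mm across, 22 mm high; its middle. Leave alone
- guide_block_mid (a point): a white nylon guide block with a groove, 50 x 30 x 28 mm; its middle. Leave alone
- stand_mid (a point): a fixed slotted aluminium stand, 130 x 90 mm, holding three upright steel interlock plates, 137 mm high in all; on its axis, 60 mm above the bench. Leave alone

How it is judged:
By the outcome, as a careful person would: the job done as asked, in the order asked, and still so for the second after the job is handed in, with the robot touching nothing.
It also fails if it takes over 64 s, if anything falls off the work surface, if the arm or the gripper's body presses on something with over 40 N, if the wrist force passes 120 N, or if a joint passes its speed limit or range.

## Working session

There is one attempt and no reset: what is moved stays moved. The work goes in short steps, Python scripts to look and compute and a tool call to move; the robot and the scene stay as the last step left them, time stands still between calls to the robot, and variables do not carry over. Pictures are saved under pics/ and viewed, and the job is handed in when it is done.

Besides the shell and the picture viewer there is one more tool, called after "Request:" as name(argument=value, ...) on one line, values as JSON. step_arm: Moves the arm, as the interface text tells. Its arguments: {"type":"object","properties":{"series":{"type":"array"},"squeeze":{"type":"number"}},"required":["series"]}

```bash
ls; mkdir -p pics; python3 - <<'E'
from cell import observe, eyes, arm
import cv2,numpy as np
s=observe();print({k:np.round(v,3) for k,v in s.items()})
for n in ["scene","top"]:
    im,d=eyes.get_image(n);p=eyes.camera_params(n);print(n,p)
    cv2.imwrite(f"pics/{n}0.png",im[:,:,::-1]);np.savez(f"pics/{n}0.npz",im=im,d=d,K=p["intrinsics"],pos=p["position"],att=p["attitude"])
E
```

```text
pics
{'clock': np.float64(0.0), 'joints': array([ 1.087,  0.435,  0.025,  1.574, -0.012,  1.134, -0.075]), 'dq': array([-0.   , -0.001,  0.   , -0.002, -0.   ,  0.001,  0.001]), 'joint_efforts': array([-2.0000e-03, -6.6785e+01,  9.8500e-01, -3.1446e+01, -6.0000e-02,
        4.3000e-02,  0.0000e+00]), 'position': array([ 0.232, -0.58 ,  0.24 ]), 'ee_rot': array([-3.083e+00, -5.940e-01,  1.000e-03]), 'force': array([ 0.149,  0.239, -1.028]), 'ft_torque': array([ 0.036, -0.012,  0.08 ]), 'width': np.float64(0.998)}
scene {'intrinsics': array([[446.94712728,   0.        , 317.20794849],
       [  0.        , 446.94712728, 239.45946077],
       [  0.        ,   0.        ,   1.        ]]), 'position': array([ 1.45074974, -0.26097508,  0.70349729]), 'attitude': array([-1.8433541 , -1.33679613,  0.70691527])}
top {'intrinsics': array([[561.29173055,   0.        , 311.56825819],
       [  0.        , 561.29173055, 252.87247357],
       [  0.        ,   0.        ,   1.        ]]), 'position': array([0.51489615, 0.00498202, 1.15508536]), 'attitude': array([-2.22160497,  2.16435798, -0.07018588])}
```

View pics/top0.png

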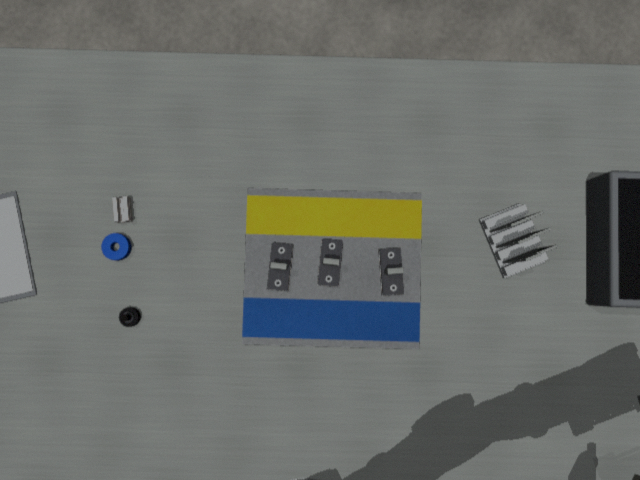

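View pics/scene0.png

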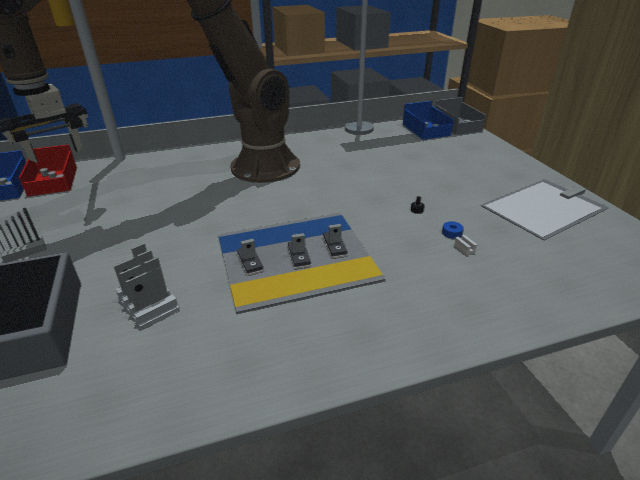

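The top view shows the plate around pixel (332,267), with yellow at the far side (row ~217) and blue near (row ~320). The shoe lugs are at about (279,266), (331,261) and (394,270), and the stand at (515,240) is well clear.

```bash
cat > h.py <<'E'
import numpy as np,cv2
from scipy.spatial.transform import Rotation as R
from scipy import ndimage
def pts(im,d,K,pos,att):
    v,u=np.mgrid[:d.shape[0],:d.shape[1]]
    c=np.stack([(u-K[0,2])/K[0,0]*d,(v-K[1,2])/K[1,1]*d,d],-1)
    P=c@R.from_rotvec(att).as_matrix().T+pos
    P[d<=0]=np.nan
    return P
def analyse(im,d,K,pos,att):
    P=pts(im,d,K,pos,att); hsv=cv2.cvtColor(im,cv2.COLOR_RGB2HSV)
    reg=(abs(P[...,1])<.22)&(P[...,0]>.25)&(P[...,0]<.75)&(P[...,2]<.03)
    out={}
    for n,lo,hi in [("yellow",20,35),("blue",100,125)]:
        m=reg&(hsv[...,0]>=lo)&(hsv[...,0]<=hi)&(hsv[...,1]>120)
        q=P[m]; q=q[np.isfinite(q).all(1)]
        (c,s,a)=cv2.minAreaRect(q[:,:2].astype(np.float32)); out[n]=np.array(c)
        print(n,len(q),"rect",np.round(c,4),np.round(s,4),round(a,2),"mean",q.mean(0).round(4))
    reg=(abs(P[...,1])<.22)&(P[...,0]>.25)&(P[...,0]<.75)
    for nm,lo,hi in [("lug",.045,.09),("carrier",.018,.035)]:
        m=reg&(P[...,2]>lo)&(P[...,2]<hi)
        l,n=ndimage.label(m)
        for i in range(1,n+1):
            q=P[l==i]
            if len(q)<15: continue
            c,s,a=cv2.minAreaRect(q[:,:2].astype(np.float32))
            print(nm,len(q),"rect",np.round(c,4),np.round(s,4),round(a,2),"mean",q.mean(0).round(4),"zmax",q[:,2].max().round(3))
    return out
E
python3 - <<'E'
from h import *
z=np.load("pics/top0.npz");o=analyse(**z)
y,b=o["yellow"],o["blue"];d=y-b;print(np.linalg.norm(d),np.degrees(np.arctan2(d[1],d[0])),(y+b)/2)
E
```

```text
yellow 6637 rect [ 0.6596 -0.0411] [0.3579 0.0797] 89.87 mean [ 0.6593 -0.0414  0.0088]
blue 6767 rect [ 0.4493 -0.0413] [0.3573 0.0791] 89.85 mean [ 0.4493 -0.0411  0.0085]
lug 111 rect [ 0.5652 -0.0363] [0.0314 0.0122] 84.84 mean [ 0.565  -0.0361  0.0751] zmax 0.081
lug 111 rect [0.5544 0.0651] [0.0317 0.0121] 85.73 mean [0.5539 0.0648 0.0745] zmax 0.08
lug 121 rect [ 0.5508 -0.16  ] [0.0118 0.032 ] 1.48 mean [ 0.5504 -0.1588  0.074 ] zmax 0.081
carrier 852 rect [ 0.5658 -0.0363] [0.043  0.0939] 86.24 mean [ 0.5654 -0.0358  0.0266] zmax 0.035
carrier 856 rect [0.5546 0.065 ] [0.0426 0.0941] 85.42 mean [0.5541 0.0648 0.0265] zmax 0.035
carrier 878 rect [ 0.5508 -0.1603] [0.0938 0.0428] 5.41 mean [ 0.5504 -0.1593  0.0268] zmax 0.035
0.21027245598298092 0.05966642630707723 [ 0.5544291  -0.04117992]
```

```bash
python3 - <<'E'
from h import *
z=np.load("pics/top0.npz");P=pts(**z)
for cx,cy in [(.565,-.036),(.554,.065),(.5505,-.1595)]:
    m=(abs(P[...,0]-cx)>.012)&(abs(P[...,0]-cx)<.046)&(abs(P[...,1]-cy)<.015)
    q=P[m][:,2];print(np.percentile(q,[1,50,90,99,100]).round(4))
m=(P[...,2]>.03)&(P[...,0]>.3)&(P[...,0]<.9)&(P[...,1]<-.2)&(P[...,1]>-.5);q=P[m];print(q.min(0),q.max(0))
E
```

```text
[0.0215 0.0267 0.0304 0.0342 0.0364]
[0.0209 0.0267 0.0303 0.0331 0.0353]
[0.0218 0.027  0.0306 0.0338 0.0366]
[ 0.54988504 -0.47143714  0.0300212 ] [ 0.69194214 -0.34362886  0.1439026 ]
```

Request:
step_arm(series=[[[0.05,0.3185,0.42,0,73],[0.05,0.3185,0.42,0,73],[0.05,0.3185,0.42,0,73],[0.05,0.3185,0.42,0,73],[0.05,0.3185,0.42,0,73],[0.05,0.3185,0.42,0,73],[0.05,0.3185,0.42,0,73],[0.05,0.3185,0.42,0,73],[0.05,0.3185,0.42,0,73],[0.05,0.3185,0.42,0,73],[0.05,0.3185,0.42,0,73],[0.05,0.3185,0.42,0,73],[0.05,0.3185,0.42,0,73],[0.05,0.3185,0.42,0,73],[0.05,0.3185,0.42,0,73],[0.05,0.3185,0.42,0,73],[0.05,0.3185,0.42,0,73],[0.05,0.3185,0.42,0,73]]])

```text
clock: 1.6
position: [0.5498, -0.1614, 0.2399]
ee_rot: [-2.128, -2.31, 0.003]
force: [0.3, -1.1, -0.2]
width: 0.544
```

Request:
step_arm(series=[[[0.05,0.0007,0.0015,-0.04,0.7],[0.05,0.0007,0.0015,-0.08,0.7],[0.05,0.0007,0.0015,-0.11,0.7],[0.05,0.0007,0.0015,-0.13,0.7],[0.05,0.0007,0.0015,-0.13,0.7],[0.05,0.0007,0.0015,-0.13,0.7]]])

```text
clock: 2.1
position: [0.5497, -0.1607, 0.1096]
ee_rot: [-2.115, -2.32, 0.005]
force: [1.1, -0.9, 1.0]
width: 0.544
```

```bash
python3 - <<'E'
from cell import *
from h import *
for n in ["scene","wrist"]:
    p=eyes.camera_params(n);im,d=eyes.get_image(n);cv2.imwrite(f"pics/{n}1.png",im[:,:,::-1]);np.savez(f"pics/{n}1.npz",im=im,d=d,K=p["intrinsics"],pos=p["position"],att=p["attitude"])
print(observe()["force"],observe()["position"])
E
```

```text
[0.49954755 0.88546202 0.0731288 ] [ 0.5514351  -0.16054659  0.11160658]
```

View pics/wrist1.png

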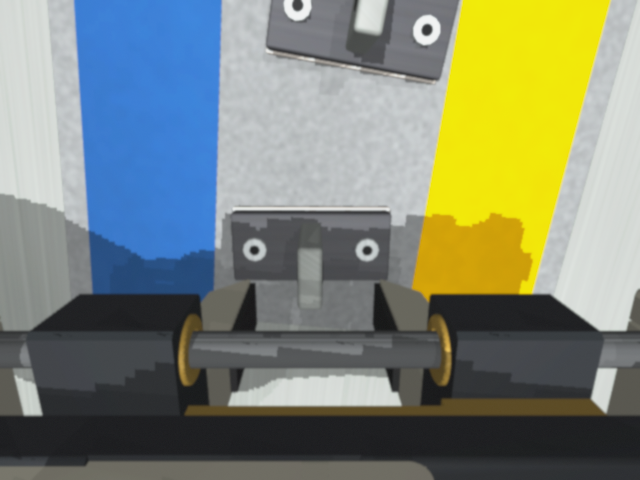

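The wrist view has the lug at (310,270), square and centred between the fingers at columns 250 and 378. I'll descend.

Request:
step_arm(series=[[[0.05,0,0.0005,-0.03,0],[0.05,0,0.0005,-0.05,0],[0.05,0,0.0005,-0.061,0],[0.022,0,0.0005,-0.061,0],[0.022,0,0.0005,-0.061,0],[0.022,0,0.0005,-0.061,0],[0.022,0,0.0005,-0.061,0]]], squeeze=3)

```text
clock: 2.78
position: [0.5525, -0.1602, 0.0521]
ee_rot: [2.114, 2.32, 0.001]
force: [0.1, -0.1, 0.2]
width: 0.307
```

Request:
step_arm(series=[[[0.022,0.002,0,0,0],[0.022,0.004,0,0,0],[0.022,0.006,0,0,0],[0.022,0.008,0,0,0],[0.022,0.01,0,0,0],[0.022,0.012,0,0,0]]])

```text
clock: 3.28
position: [0.5645, -0.1602, 0.0521]
ee_rot: [2.114, 2.32, 0.0]
force: [-1.6, -0.4, 1.6]
width: 0.242
```

Request:
step_arm(series=[[[0.022,0.002,0,0,0],[0.022,0.004,0,0,0],[0.022,0.006,0,0,0]]])

```text
clock: 3.53
position: [0.5707, -0.1602, 0.052]
ee_rot: [2.114, 2.32, 0.0]
force: [-2.7, -0.2, 1.5]
width: 0.237
```

Request:
step_arm(series=[[[0.022,0.002,0,0,0],[0.022,0.004,0,0,0],[0.022,0.006,0,0,0]]])

```text
clock: 3.78
position: [0.5769, -0.1602, 0.052]
ee_rot: [2.114, 2.32, 0.0]
force: [-2.8, -0.5, 1.2]
width: 0.24
```

Request:
step_arm(series=[[[0.022,0.002,0,0,0],[0.022,0.004,0,0,0],[0.022,0.006,0,0,0]]])

```text
clock: 4.03
position: [0.5831, -0.1601, 0.0519]
ee_rot: [2.114, 2.32, 0.0]
force: [-1.4, -0.3, 1.2]
width: 0.238
```

```bash
python3 - <<'E'
from cell import *
from h import *
n="wrist"
print(observe()["force"].round(2))
p=eyes.camera_params(n);im,d=eyes.get_image(n);cv2.imwrite(f"pics/{n}2.png",im[:,:,::-1])
n="top"
p=eyes.camera_params(n);im,d=eyes.get_image(n);cv2.imwrite(f"pics/{n}2.png",im[:,:,::-1])
print(observe()["force"].round(2))
E
```

```text
[-1.41 -0.34  1.17]
[ 0.02 -0.21 -0.86]
```

View pics/wrist2.png

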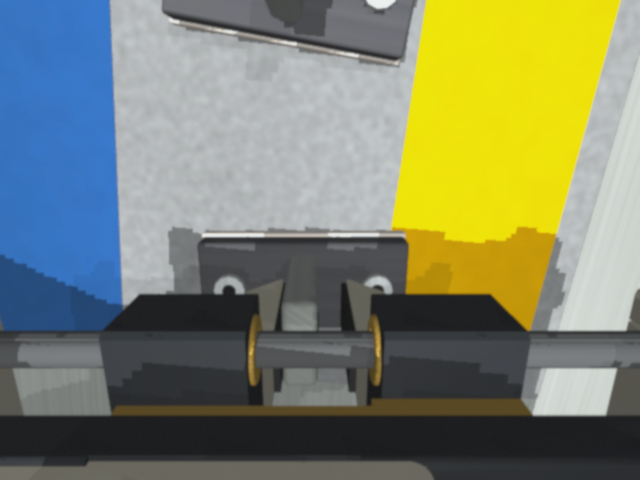

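Request:
step_arm(series=[[[0.022,0.002,0,0,0],[0.022,0.004,0,0,0],[0.022,0.006,0,0,0]]])

```text
clock: 4.38
position: [0.5897, -0.1601, 0.0519]
ee_rot: [2.113, 2.32, 0.001]
force: [-2.1, -0.5, 0.6]
width: 0.24
```

Request:
step_arm(series=[[[0.022,-0.003,0,0,0],[0.022,-0.006,0,0,0],[0.022,-0.009,0,0,0],[0.022,-0.012,0,0,0],[0.022,-0.014,0,0,0],[0.022,-0.016,0,0,0],[0.022,-0.018,0,0,0],[0.022,-0.02,0,0,0]]])

```text
clock: 5.05
position: [0.5698, -0.1601, 0.0521]
ee_rot: [2.113, 2.32, 0.002]
force: [1.9, 0.4, -1.1]
width: 0.242
```

Request:
step_arm(series=[[[0.022,-0.002,0,0,0],[0.022,-0.004,0,0,0],[0.022,-0.006,0,0,0]]])

```text
clock: 5.3
position: [0.5637, -0.1601, 0.0521]
ee_rot: [2.113, 2.319, 0.002]
force: [1.6, 0.9, -0.6]
width: 0.239
```

Request:
step_arm(series=[[[0.022,-0.002,0,0,0],[0.022,-0.004,0,0,0],[0.022,-0.006,0,0,0]]])

```text
clock: 5.55
position: [0.5575, -0.1601, 0.0521]
ee_rot: [2.113, 2.319, 0.002]
force: [2.3, 0.5, -1.2]
width: 0.241
```

Request:
step_arm(series=[[[0.022,-0.002,0,0,0],[0.022,-0.004,0,0,0],[0.022,-0.006,0,0,0]]])

```text
clock: 5.8
position: [0.5513, -0.1601, 0.0521]
ee_rot: [2.113, 2.319, 0.002]
force: [1.4, 0.5, 0.1]
width: 0.24
```

Request:
step_arm(series=[[[0.022,-0.001,0,0,0],[0.022,-0.002,0,0,0],[0.022,-0.003,0,0,0],[0.022,-0.004,0,0,0],[0.022,-0.005,0,0,0],[0.022,-0.006,0,0,0]]])

```text
clock: 6.3
position: [0.5452, -0.1601, 0.0521]
ee_rot: [2.113, 2.319, 0.002]
force: [2.5, 0.0, 0.1]
width: 0.243
```

Request:
step_arm(series=[[[0.022,-0.001,0,0,0],[0.022,-0.002,0,0,0],[0.022,-0.003,0,0,0]]])

```text
clock: 6.55
position: [0.5421, -0.1601, 0.0521]
ee_rot: [2.113, 2.319, 0.002]
force: [1.8, -0.0, -1.5]
width: 0.242
```

Request:
step_arm(series=[[[0.022,-0.001,0,0,0],[0.022,-0.002,0,0,0],[0.022,-0.003,0,0,0]]])

```text
clock: 6.8
position: [0.539, -0.1601, 0.0521]
ee_rot: [2.113, 2.319, 0.002]
force: [2.8, 0.3, -1.3]
width: 0.24
```

Request:
step_arm(series=[[[0.022,-0.001,0,0,0],[0.022,-0.002,0,0,0],[0.022,-0.003,0,0,0]]])

```text
clock: 7.05
position: [0.5359, -0.1601, 0.0521]
ee_rot: [2.113, 2.319, 0.002]
force: [2.0, 0.1, -1.2]
width: 0.239
```

Request:
step_arm(series=[[[0.022,-0.003,0,0,0],[0.022,-0.007,0,0,0],[0.022,-0.012,0,0,0],[0.022,-0.017,0,0,0],[0.022,-0.022,0,0,0],[0.022,-0.027,0,0,0],[0.022,-0.032,0,0,0],[0.022,-0.037,0,0,0],[0.022,-0.042,0,0,0],[0.022,-0.047,0,0,0],[0.022,-0.052,0,0,0],[0.022,-0.057,0,0,0],[0.022,-0.062,0,0,0],[0.022,-0.067,0,0,0],[0.022,-0.072,0,0,0],[0.022,-0.076,0,0,0],[0.022,-0.08,0,0,0],[0.022,-0.083,0,0,0],[0.022,-0.085,0,0,0],[0.022,-0.086,0,0,0]]])

```text
clock: 8.72
position: [0.4496, -0.1601, 0.0521]
ee_rot: [2.113, 2.319, 0.002]
force: [1.9, 0.9, -1.5]
width: 0.243
```

```bash
cat > look.py <<'E'
import sys
from cell import *
from h import *
t=sys.argv[1]
for n in sys.argv[2:]:
    p=eyes.camera_params(n);im,d=eyes.get_image(n);cv2.imwrite(f"pics/{n}{t}.png",im[:,:,::-1])
    print(n);
    try: analyse(im,d,p["intrinsics"],p["position"],p["attitude"])
    except Exception as e: print(e)
s=observe();print(s["clock"],s["force"].round(2),s["position"].round(4))
E
python3 look.py 3 top
```

```text
top
yellow 6618 rect [ 0.6595 -0.0413] [0.3575 0.0798] 89.85 mean [ 0.6594 -0.0415  0.0088]
blue 5213 rect [ 0.4491 -0.0408] [0.3562 0.0786] 89.84 mean [ 4.492e-01 -1.000e-04  8.500e-03]
lug 110 rect [ 0.5652 -0.0361] [0.0318 0.0123] 84.57 mean [ 0.5651 -0.0359  0.0753] zmax 0.08
lug 113 rect [0.5544 0.0651] [0.0317 0.0122] 85.42 mean [0.554  0.0647 0.0741] zmax 0.082
carrier 852 rect [ 0.5655 -0.036 ] [0.0423 0.0941] 85.61 mean [ 0.5652 -0.0358  0.0267] zmax 0.035
carrier 859 rect [0.5545 0.0651] [0.0421 0.0938] 85.23 mean [0.5541 0.0648 0.0266] zmax 0.035
carrier 75 rect [ 0.4981 -0.1664] [0.0121 0.0212] 0.96 mean [ 0.498  -0.1663  0.0269] zmax 0.032
carrier 21 rect [ 0.4434 -0.1408] [0.024  0.0023] 1.79 mean [ 0.4451 -0.141   0.0247] zmax 0.03
8.7667 [ 0.76  0.29 -0.31] [ 0.4495 -0.1601  0.0521]
```

View pics/top3.png

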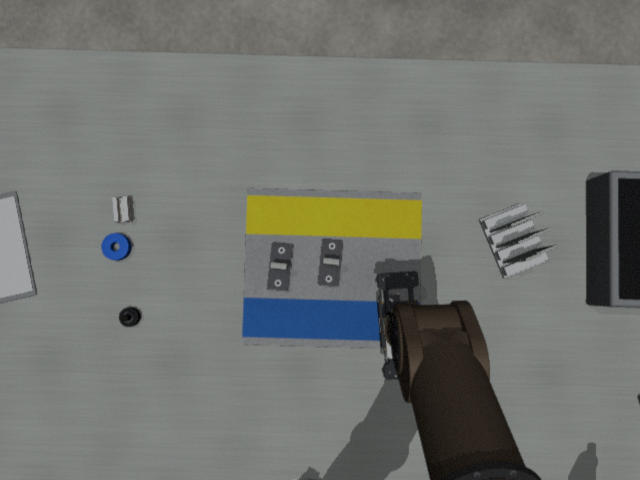

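Request:
step_arm(series=[[[0.022,-0.001,0,0,0],[0.022,-0.002,0,0,0],[0.022,-0.003,0,0,0],[0.022,-0.004,0,0,0],[0.022,-0.005,0,0,0],[0.022,-0.006,0,0,0],[0.022,-0.006,0,0,0]]])

```text
clock: 9.35
position: [0.4432, -0.1601, 0.0521]
ee_rot: [2.114, 2.32, 0.001]
force: [1.3, 0.4, 0.3]
width: 0.238
```

Request:
step_arm(series=[[[0.022,0.002,0,0,0],[0.022,0.004,0,0,0],[0.022,0.005,0,0,0],[0.022,0.005,0,0.01,0],[0.03,0.005,0,0.04,0],[0.05,0.005,0,0.08,0],[0.05,0.005,0,0.12,0],[0.05,0.04,0.04,0.14,0],[0.05,0.08,0.08,0.14,-4],[0.05,0.119,0.125,0.14,-9],[0.05,0.119,0.125,0.14,-9],[0.05,0.119,0.125,0.12,-9],[0.05,0.119,0.125,0.09,-9],[0.05,0.119,0.125,0.06,-9],[0.05,0.119,0.125,0.06,-9],[0.05,0.119,0.125,0.06,-9],[0.05,0.119,0.125,0.06,-9]]])

```text
clock: 10.77
position: [0.5629, -0.0351, 0.1138]
ee_rot: [2.289, 2.146, 0.002]
force: [0.6, 1.1, 1.8]
width: 0.544
```

```bash
python3 look.py 4 top wrist
```

```text
top
yellow 3969 rect [ 0.6596 -0.0413] [0.3574 0.0798] 89.9 mean [ 0.6643 -0.0275  0.0088]
blue 3064 rect [ 0.4492 -0.0412] [0.3575 0.0785] 89.91 mean [0.4485 0.0463 0.0083]
lug 111 rect [0.5544 0.0651] [0.0316 0.0124] 85.84 mean [0.554  0.0647 0.0751] zmax 0.08
carrier 859 rect [0.5545 0.0651] [0.042  0.0937] 85.16 mean [0.5541 0.0647 0.0266] zmax 0.035
wrist
yellow 38505 rect [ 0.6581 -0.0319] [0.0808 0.2652] 0.0 mean [0.6579 0.0191 0.0089]
blue 38666 rect [0.4479 0.0213] [0.1847 0.0809] 89.88 mean [0.448  0.0325 0.0091]
lug 2691 rect [0.5523 0.0671] [0.0319 0.0127] 85.36 mean [0.553  0.0668 0.0744] zmax 0.079
lug 1871 rect [ 0.5635 -0.0336] [0.0321 0.0127] 86.28 mean [ 0.5637 -0.0301  0.0732] zmax 0.079
carrier 12349 rect [0.552  0.0673] [0.0423 0.0942] 85.37 mean [0.5528 0.0669 0.027 ] zmax 0.034
carrier 9280 rect [ 0.5634 -0.0339] [0.0424 0.0941] 85.59 mean [ 0.5634 -0.0315  0.0268] zmax 0.035
10.8667 [-0.93 -0.78 -0.3 ] [ 0.5634 -0.0352  0.1143]
```

View pics/wrist4.png

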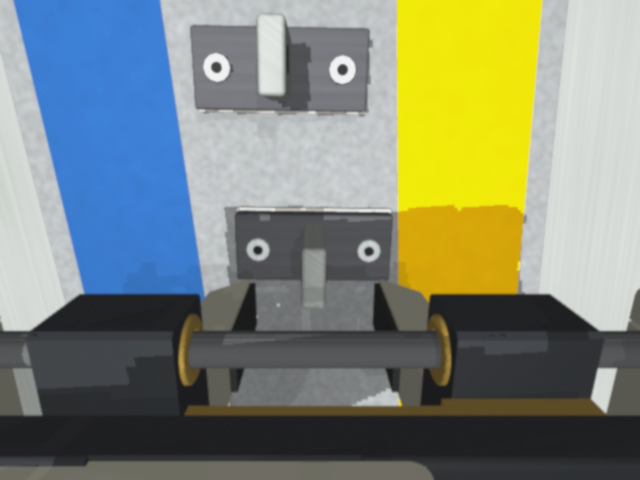

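View pics/top4.png

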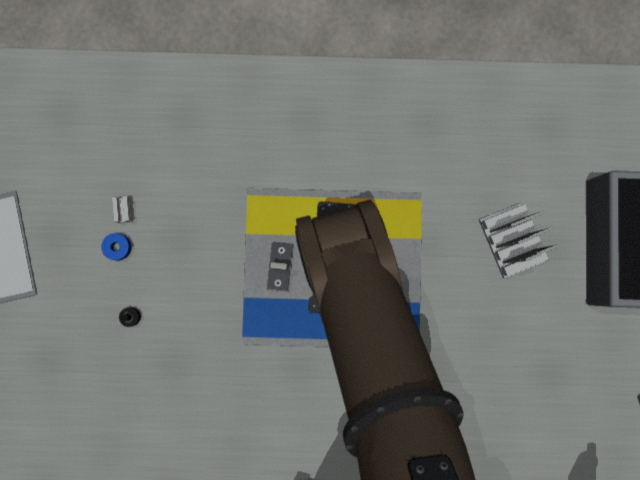

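The wrist view shows the middle shoe's lug at (313,270), square between the fingers; the top view of the first shoe is hidden by the arm.

Request:
step_arm(series=[[[0.05,0.001,0,-0.03,0],[0.05,0.001,0,-0.05,0],[0.05,0.001,0,-0.063,0],[0.022,0.001,0,-0.064,0],[0.022,0.001,0,-0.064,0],[0.022,0.001,0,-0.064,0],[0.022,0.001,0,-0.064,0]]], squeeze=10)

```text
clock: 11.45
position: [0.5655, -0.0352, 0.0519]
ee_rot: [2.287, 2.143, 0.007]
force: [0.9, 1.1, -0.1]
width: 0.307
```

Request:
step_arm(series=[[[0.022,0.002,0,0,0],[0.022,0.004,0,0,0],[0.022,0.006,0,0,0],[0.022,0.008,0,0,0],[0.022,0.01,0,0,0],[0.022,0.012,0,0,0]]])

```text
clock: 11.95
position: [0.5775, -0.0352, 0.0519]
ee_rot: [2.287, 2.143, 0.007]
force: [-2.9, -0.3, 2.4]
width: 0.238
```

Request:
step_arm(series=[[[0.022,0.002,0,0,0],[0.022,0.004,0,0,0],[0.022,0.006,0,0,0]]])

```text
clock: 12.2
position: [0.5836, -0.0352, 0.0517]
ee_rot: [2.287, 2.144, 0.006]
force: [-2.5, 0.0, 2.2]
width: 0.238
```

Request:
step_arm(series=[[[0.022,0.002,0,0,0],[0.022,0.004,0,0,0],[0.022,0.006,0,0,0]]])

```text
clock: 12.45
position: [0.5899, -0.0352, 0.0517]
ee_rot: [2.287, 2.144, 0.006]
force: [-3.2, 0.2, 0.9]
width: 0.238
```

Request:
step_arm(series=[[[0.022,0.002,0,0,0],[0.022,0.004,0,0,0],[0.022,0.006,0,0,0]]])

```text
clock: 12.7
position: [0.5961, -0.0351, 0.0517]
ee_rot: [2.287, 2.144, 0.006]
force: [-2.9, -0.3, 1.5]
width: 0.242
```

Request:
step_arm(series=[[[0.022,-0.003,0,0,0],[0.022,-0.006,0,0,0],[0.022,-0.009,0,0,0],[0.022,-0.012,0,0,0],[0.022,-0.014,0,0,0],[0.022,-0.016,0,0,0],[0.022,-0.018,0,0,0],[0.022,-0.02,0,0,0]]])

```text
clock: 13.37
position: [0.5762, -0.0352, 0.0518]
ee_rot: [2.287, 2.143, 0.007]
force: [3.2, -0.1, -1.4]
width: 0.241
```

Request:
step_arm(series=[[[0.022,-0.002,0,0,0],[0.022,-0.004,0,0,0],[0.022,-0.006,0,0,0]]])

```text
clock: 13.62
position: [0.5701, -0.0351, 0.0519]
ee_rot: [2.287, 2.143, 0.007]
force: [1.7, 0.2, -0.7]
width: 0.237
```

Request:
step_arm(series=[[[0.022,-0.002,0,0,0],[0.022,-0.004,0,0,0],[0.022,-0.006,0,0,0]]])

```text
clock: 13.87
position: [0.5639, -0.0351, 0.0519]
ee_rot: [2.287, 2.143, 0.007]
force: [2.0, 0.1, -1.3]
width: 0.238
```

```bash
python3 look.py 5 wrist scene|tail -1;python3 - <<'E'
import cv2
a=cv2.imread('pics/scene5.png')[180:320,160:400]
cv2.imwrite('pics/scene5c.png',cv2.resize(a,None,fx=3,fy=3))
E
```

```text
13.9667 [ 0.43  0.19 -0.59] [ 0.5635 -0.0352  0.0519]
```

View pics/scene5c.png

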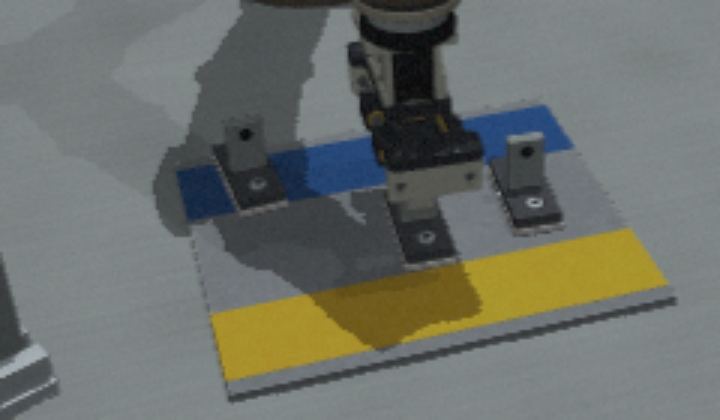

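View pics/wrist5.png

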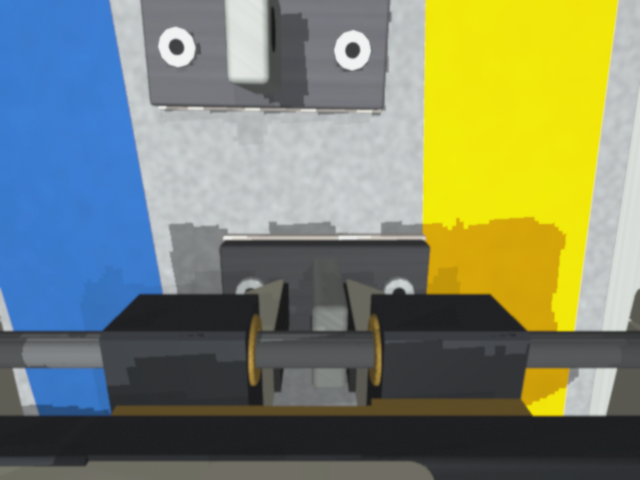

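Request:
step_arm(series=[[[0.022,0.002,0,0,0],[0.022,0.004,0,0,0],[0.022,0.005,0,0,0],[0.022,0.005,0,0.01,0],[0.03,0.005,0,0.04,0],[0.05,0.005,0,0.07,0],[0.05,0,0.035,0.08,0],[0.05,-0.005,0.07,0.08,0],[0.05,-0.009,0.1,0.08,0],[0.05,-0.009,0.1,0.08,0],[0.05,-0.009,0.1,0.062,0],[0.05,-0.009,0.1,0.062,0]]])

```text
clock: 14.97
position: [0.5532, 0.065, 0.1125]
ee_rot: [2.286, 2.146, 0.003]
force: [0.4, -0.8, -0.9]
width: 0.549
```

```bash
python3 look.py 6 wrist
```

```text
wrist
yellow 23424 rect [0.6583 0.0791] [0.1214 0.0808] 89.89 mean [0.6583 0.0848 0.0089]
blue 20326 rect [0.448  0.0431] [0.0806 0.1938] 0.1 mean [0.4485 0.0908 0.0091]
lug 1912 rect [0.5525 0.0674] [0.0325 0.0123] 85.84 mean [0.5526 0.0712 0.0733] zmax 0.079
lug 380 rect [ 0.5674 -0.0206] [0.0149 0.0084] 30.49 mean [ 0.5691 -0.0185  0.0533] zmax 0.062
carrier 9452 rect [0.5522 0.0674] [0.0424 0.0942] 85.34 mean [0.5523 0.0698 0.0268] zmax 0.035
carrier 3699 rect [ 0.5639 -0.0315] [0.0306 0.0844] 86.28 mean [ 0.5594 -0.0305  0.0273] zmax 0.035
15.0167 [-0.13  0.41 -0.21] [0.5534 0.0645 0.1133]
```

View pics/wrist6.png

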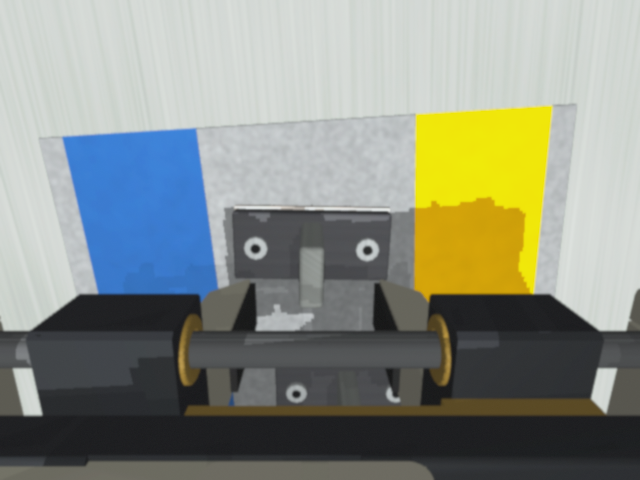

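The third lug at (311,270) is centred and square. I'll descend and test it.

Request:
step_arm(series=[[[0.05,0,0.0005,-0.03,0],[0.05,0,0.0005,-0.05,0],[0.05,0,0.0005,-0.062,0],[0.022,0,0.0005,-0.063,0],[0.022,0,0.0005,-0.063,0],[0.022,0,0.0005,-0.063,0],[0.022,0,0.0005,-0.063,0]]])

```text
clock: 15.6
position: [0.5544, 0.0651, 0.0516]
ee_rot: [2.287, 2.144, 0.005]
force: [-0.5, 0.6, -0.6]
width: 0.299
```

Request:
step_arm(series=[[[0.022,0.002,0,0,0],[0.022,0.004,0,0,0],[0.022,0.006,0,0,0],[0.022,0.008,0,0,0],[0.022,0.01,0,0,0],[0.022,0.012,0,0,0]]])

```text
clock: 16.1
position: [0.5636, 0.065, 0.0516]
ee_rot: [2.288, 2.146, -0.002]
force: [-10.8, 0.7, 8.2]
width: 0.241
```

Request:
step_arm(series=[[[0.022,0.002,0,0,0],[0.022,0.004,0,0,0],[0.022,0.006,0,0,0]]])

```text
clock: 16.35
position: [0.5674, 0.065, 0.0516]
ee_rot: [2.289, 2.148, -0.008]
force: [-8.5, 0.3, 4.9]
width: 0.241
```

Request:
step_arm(series=[[[0.022,0.002,0,0,0],[0.022,0.004,0,0,0],[0.022,0.006,0,0,0]]])

```text
clock: 16.6
position: [0.5713, 0.065, 0.0516]
ee_rot: [2.29, 2.15, -0.013]
force: [-7.5, -0.4, 3.0]
width: 0.238
```

Request:
step_arm(series=[[[0.022,0.002,0,0,0],[0.022,0.004,0,0,0],[0.022,0.006,0,0,0]]])

```text
clock: 16.85
position: [0.5754, 0.065, 0.0515]
ee_rot: [-2.288, -2.15, 0.018]
force: [-7.1, 1.9, 1.5]
width: 0.241
```

Request:
step_arm(series=[[[0.022,0.003,0,0,0],[0.022,0.006,0,0,0],[0.022,0.009,0,0,0],[0.022,0.012,0,0,0],[0.022,0.015,0,0,0],[0.022,0.018,0,0,0]]])

```text
clock: 17.35
position: [0.5916, 0.0649, 0.0514]
ee_rot: [-2.286, -2.149, 0.023]
force: [-7.6, 1.1, 2.8]
width: 0.234
```

Request:
step_arm(series=[[[0.022,0.003,0,0,0],[0.022,0.006,0,0,0],[0.022,0.009,0,0,0],[0.022,0.012,0,0,0],[0.022,0.015,0,0,0],[0.022,0.018,0,0,0]]])

```text
clock: 17.85
position: [0.6079, 0.065, 0.0514]
ee_rot: [-2.285, -2.148, 0.027]
force: [-7.9, 0.1, 4.0]
width: 0.24
```

Request:
step_arm(series=[[[0.022,0.003,0,0.0003,0],[0.022,0.006,0,0.0006,0],[0.022,0.009,0,0.0009,0],[0.022,0.012,0,0.001,0],[0.022,0.015,0,0.001,0],[0.022,0.018,0,0.001,0]]])

```text
clock: 18.35
position: [0.626, 0.0649, 0.0523]
ee_rot: [-2.284, -2.148, 0.028]
force: [-3.6, -0.1, -3.0]
width: 0.238
```

Request:
step_arm(series=[[[0.022,0.003,0,0.0002,0],[0.022,0.006,0,0.0004,0],[0.022,0.009,0,0.0006,0],[0.022,0.012,0,0.0006,0],[0.022,0.015,0,0.0006,0],[0.022,0.018,0,0.0006,0]]])

```text
clock: 18.85
position: [0.6443, 0.0648, 0.0529]
ee_rot: [-2.284, -2.148, 0.028]
force: [-3.4, -0.1, -2.5]
width: 0.24
```

```bash
python3 look.py 7 wrist scene
```

```text
wrist
yellow 22432 rect [0.6582 0.0632] [0.1531 0.0804] 89.85 mean [0.6591 0.1019 0.009 ]
blue 1940 rect [0.4821 0.0367] [0.0966 0.0145] 88.65 mean [0.4825 0.0283 0.0092]
lug 3142 rect [0.634  0.0799] [0.013  0.0296] 73.92 mean [0.637  0.0794 0.0669] zmax 0.083
lug 1321 rect [0.6596 0.0696] [0.0252 0.0119] 45.69 mean [0.6607 0.0741 0.062 ] zmax 0.082
lug 849 rect [0.6383 0.0588] [0.0159 0.0138] 86.12 mean [0.6373 0.0572 0.0796] zmax 0.09
lug 271 rect [0.6571 0.0602] [0.0129 0.0027] 86.09 mean [0.6572 0.0595 0.0853] zmax 0.09
carrier 10425 rect [0.6396 0.0672] [0.0426 0.094 ] 86.5 mean [0.6408 0.0772 0.0268] zmax 0.035
scene
yellow 2865 rect [ 0.6566 -0.0395] [0.0833 0.3604] 0.02 mean [ 0.6585 -0.0622  0.0081]
blue 1410 rect [ 0.4492 -0.0546] [0.3283 0.0878] 89.46 mean [ 0.4463 -0.0549  0.0082]
lug 152 rect [ 0.4502 -0.157 ] [0.0156 0.0322] 9.45 mean [ 0.4522 -0.1573  0.0632] zmax 0.079
lug 163 rect [ 0.5708 -0.0341] [0.0321 0.0147] 89.9 mean [ 0.5727 -0.0341  0.0635] zmax 0.078
lug 25 rect [0.6327 0.0541] [0.0047 0.0276] 85.74 mean [0.6401 0.0531 0.06  ] zmax 0.073
lug 15 rect [0.6701 0.0629] [0.0201 0.0081] 83.04 mean [0.6711 0.0622 0.0521] zmax 0.055
carrier 263 rect [ 0.4494 -0.1573] [0.0983 0.042 ] 6.11 mean [ 0.467  -0.1585  0.0259] zmax 0.035
carrier 302 rect [ 0.5701 -0.0337] [0.0421 0.0955] 86.19 mean [ 0.5865 -0.0376  0.0257] zmax 0.035
carrier 315 rect [0.6415 0.067 ] [0.0422 0.0956] 86.58 mean [0.657  0.0618 0.0255] zmax 0.034
18.95 [-1.61 -0.2  -1.17] [0.6449 0.0649 0.053 ]
```

View pics/wrist7.png

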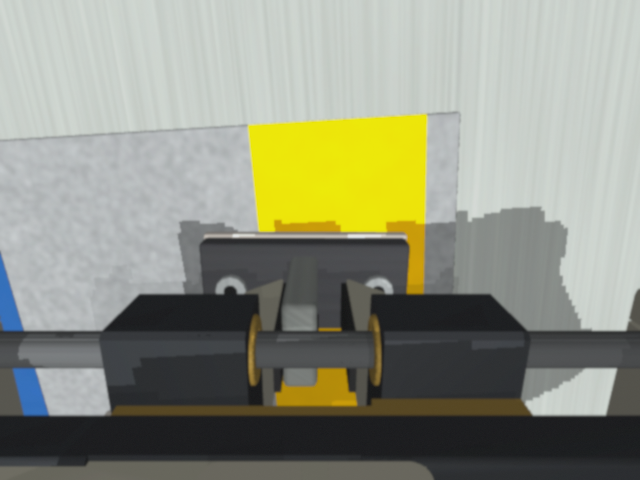

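View pics/scene7.png

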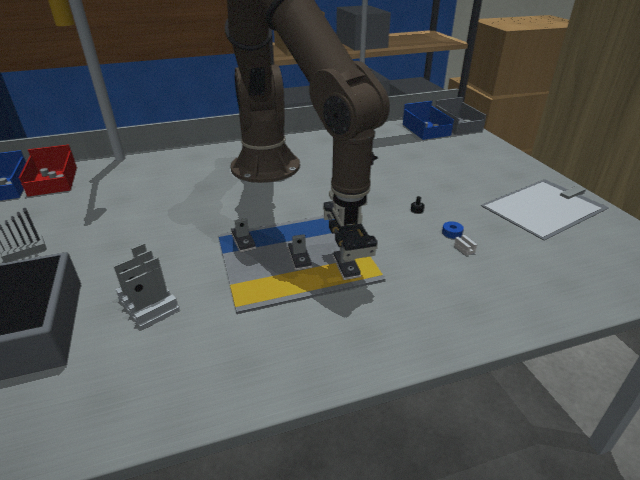

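Request:
step_arm(series=[[[0.022,0.003,0,0,0],[0.022,0.006,0,0,0],[0.022,0.009,0,0,0],[0.022,0.012,0,0,0],[0.022,0.014,0,0,0],[0.022,0.016,0,0,0],[0.022,0.017,0,0,0],[0.022,0.017,0,0,0]]])

```text
clock: 19.62
position: [0.662, 0.065, 0.0531]
ee_rot: [-2.285, -2.148, 0.027]
force: [-5.1, -0.5, -0.9]
width: 0.243
```

```bash
python3 look.py 8 wrist scene | egrep "yel|carr|wri|sce|^[0-9]"
```

```text
wrist
yellow 20903 rect [0.6581 0.0634] [0.1527 0.0804] 89.91 mean [0.6591 0.1033 0.009 ]
carrier 10390 rect [0.6575 0.0675] [0.0421 0.0942] 86.45 mean [0.6588 0.0772 0.0265] zmax 0.035
scene
yellow 2725 rect [ 0.6582 -0.0402] [0.3605 0.0882] 88.44 mean [ 0.6587 -0.0702  0.0081]
carrier 262 rect [ 0.4501 -0.1574] [0.0959 0.042 ] 5.45 mean [ 0.4669 -0.1582  0.026 ] zmax 0.034
carrier 298 rect [ 0.5697 -0.0338] [0.0418 0.0995] 86.19 mean [ 0.5862 -0.0378  0.026 ] zmax 0.035
carrier 338 rect [0.6568 0.0669] [0.0423 0.102 ] 86.03 mean [0.674  0.0617 0.0252] zmax 0.035
19.7167 [-4.34  1.48 -1.3 ] [0.6621 0.0649 0.0531]h.py:18: RuntimeWarning: Mean of empty slice.
  print(n,len(q),"rect",np.round(c,4),np.round(s,4),round(a,2),"mean",q.mean(0).round(4))
  ret = um.true_divide(
```

Request:
step_arm(series=[[[0.022,0.0005,0,0,0],[0.022,0.001,0,0,0],[0.022,0.001,0,0,0],[0.022,-0.002,0,0,0],[0.022,-0.004,0,0,0],[0.022,-0.005,0,0,0],[0.022,-0.005,0,0.01,0],[0.03,-0.005,0,0.04,0],[0.05,-0.005,0,0.08,0],[0.05,-0.04,-0.035,0.08,0],[0.05,-0.07,-0.07,0.08,0],[0.05,-0.094,-0.1,0.08,0],[0.05,-0.094,-0.1,0.08,0],[0.05,-0.094,-0.1,0.06,0],[0.05,-0.094,-0.1,0.06,0]]])

```text
clock: 20.97
position: [0.567, -0.0367, 0.1121]
ee_rot: [-2.287, -2.145, 0.029]
force: [0.2, -0.4, -0.4]
width: 0.543
```

```bash
python3 look.py 9 wrist top scene| egrep "yel|carr|wri|sce|top|blu|^[0-9]"
```

```text
wrist
yellow 26135 rect [ 0.6564 -0.0336] [0.0844 0.2624] 0.04 mean [ 0.6578 -0.0093  0.0089]
blue 38227 rect [0.4477 0.0196] [0.0808 0.1846] 0.0 mean [0.4481 0.0304 0.0091]
carrier 11625 rect [0.6575 0.067 ] [0.0422 0.0946] 86.42 mean [0.6511 0.0663 0.027 ] zmax 0.035
carrier 9522 rect [ 0.5685 -0.0338] [0.0422 0.0942] 86.36 mean [ 0.569  -0.0316  0.0268] zmax 0.035
top
yellow 2627 rect [ 0.6596 -0.0413] [0.3573 0.0795] 89.85 mean [ 0.6633 -0.0523  0.0089]
blue 3094 rect [ 0.4491 -0.0412] [0.3574 0.0784] 89.76 mean [0.4482 0.0505 0.0084]
carrier 825 rect [0.6592 0.0651] [0.0425 0.0947] 86.28 mean [0.6584 0.0644 0.0266] zmax 0.035
scene
yellow 2799 rect [ 0.6596 -0.04  ] [0.36  0.092] 89.22 mean [ 0.6578 -0.0653  0.008 ]
blue 1480 rect [ 0.4488 -0.0392] [0.0862 0.3595] 0.35 mean [ 0.4493 -0.0341  0.0082]
carrier 268 rect [ 0.45   -0.1569] [0.098  0.0426] 5.59 mean [ 0.4669 -0.1583  0.0259] zmax 0.034
carrier 302 rect [ 0.5694 -0.0339] [0.0419 0.0981] 86.41 mean [ 0.5864 -0.0375  0.0259] zmax 0.034
carrier 358 rect [0.6595 0.0668] [0.0425 0.0996] 87.46 mean [0.6731 0.0624 0.0257] zmax 0.035
21.1167 [-0.21  0.01 -1.04] [ 0.5688 -0.0343  0.1139]
```

View pics/wrist9.png

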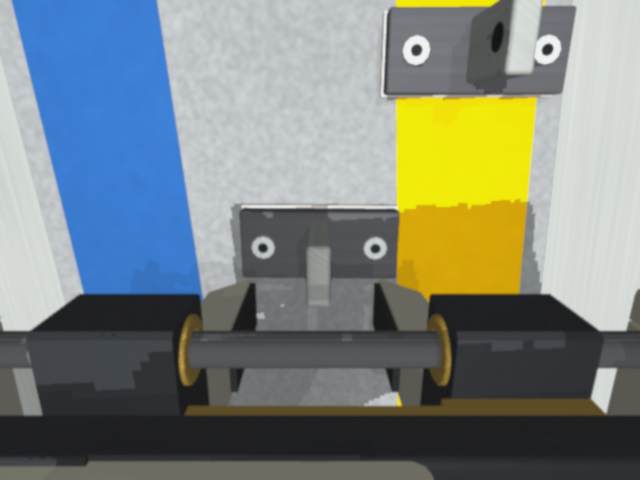

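The dragging shoe is centred on yellow: top view gives 0.6592 for the shoe and 0.6596 for the strip. The middle shoe's lug at (318,270) sits between the fingers, so it goes to blue next.

Request:
step_arm(series=[[[0.05,0.001,0,-0.03,0],[0.05,0.001,0,-0.05,0],[0.05,0.001,0,-0.062,0],[0.022,0.001,0,-0.063,0],[0.022,0.001,0,-0.063,0],[0.022,0.001,0,-0.063,0],[0.022,0.001,0,-0.063,0]]])

```text
clock: 21.7
position: [0.5708, -0.034, 0.0522]
ee_rot: [-2.285, -2.15, 0.022]
force: [-0.3, 1.0, -0.1]
width: 0.306
```

Request:
step_arm(series=[[[0.022,-0.002,0,0,0],[0.022,-0.004,0,0,0],[0.022,-0.006,0,0,0],[0.022,-0.008,0,0,0],[0.022,-0.011,0,0,0],[0.022,-0.014,0,0,0],[0.022,-0.018,0,0,0],[0.022,-0.022,0,0,0],[0.022,-0.026,0,0,0],[0.022,-0.03,0,0,0],[0.022,-0.034,0,0,0],[0.022,-0.038,0,0,0],[0.022,-0.042,0,0,0],[0.022,-0.046,0,0,0],[0.022,-0.05,0,0,0],[0.022,-0.054,0,0,0],[0.022,-0.058,0,0,0],[0.022,-0.061,0,0,0],[0.022,-0.063,0,0,0],[0.022,-0.065,0,0,0]]])

```text
clock: 23.37
position: [0.5055, -0.0341, 0.0521]
ee_rot: [-2.285, -2.15, 0.023]
force: [2.5, -0.1, 1.0]
width: 0.239
```

Request:
step_arm(series=[[[0.022,-0.002,0,0,0],[0.022,-0.005,0,0,0],[0.022,-0.009,0,0,0],[0.022,-0.013,0,0,0],[0.022,-0.017,0,0,0],[0.022,-0.021,0,0,0],[0.022,-0.025,0,0,0],[0.022,-0.029,0,0,0],[0.022,-0.033,0,0,0],[0.022,-0.037,0,0,0],[0.022,-0.041,0,0,0],[0.022,-0.045,0,0,0],[0.022,-0.049,0,0,0],[0.022,-0.052,0,0,0],[0.022,-0.054,0,0,0],[0.022,-0.056,0,0,0],[0.022,-0.057,0,0,0],[0.022,-0.058,0,0,0],[0.022,-0.059,0,0,0],[0.022,-0.059,0,0,0]]])

```text
clock: 25.03
position: [0.4463, -0.0341, 0.0521]
ee_rot: [-2.285, -2.15, 0.023]
force: [1.2, 0.5, 1.5]
width: 0.238
```

```bash
python3 look.py 10 wrist top scene| egrep "yel|carr|wri|sce|top|blu|^[0-9]"
```

```text
wrist
yellow 0 rect [0. 0.] [0. 0.] 0.0 mean [nan nan nan]
blue 43563 rect [ 0.4478 -0.0097] [0.2019 0.0798] 89.88 mean [0.4478 0.037  0.009 ]
carrier 9846 rect [ 0.4514 -0.0335] [0.0419 0.0941] 86.75 mean [ 0.4514 -0.023   0.0264] zmax 0.035
top
yellow 5815 rect [ 0.6595 -0.0414] [0.3573 0.0796] 89.8 mean [ 0.6594 -0.0565  0.0089]
blue 2844 rect [ 0.4495 -0.0412] [0.3576 0.0786] 89.86 mean [0.4522 0.0049 0.0085]
carrier 824 rect [0.6595 0.0648] [0.0422 0.0945] 86.25 mean [0.6586 0.0642 0.0265] zmax 0.034
carrier 78 rect [ 0.4958 -0.0402] [0.01   0.0362] 1.52 mean [ 0.4959 -0.0364  0.0262] zmax 0.033
carrier 861 rect [ 0.4505 -0.1598] [0.0943 0.0435] 6.19 mean [ 0.4516 -0.1589  0.0267] zmax 0.034
scene
yellow 2792 rect [ 0.6584 -0.0402] [0.3596 0.0899] 89.24 mean [ 0.6578 -0.0654  0.0081]
blue 1468 rect [ 0.4494 -0.0396] [0.0886 0.3591] 0.51 mean [ 0.448  -0.0265  0.0083]
carrier 237 rect [ 0.4548 -0.0339] [0.0417 0.0913] 87.34 mean [ 0.4712 -0.037   0.0258] zmax 0.035
carrier 273 rect [ 0.4498 -0.1571] [0.0983 0.0426] 5.27 mean [ 0.4668 -0.1585  0.0257] zmax 0.035
carrier 362 rect [0.657  0.0675] [0.0434 0.099 ] 86.32 mean [0.6731 0.0623 0.0256] zmax 0.035
25.1833 [0.94 0.08 0.85] [ 0.4463 -0.0341  0.0521]h.py:18: RuntimeWarning: Mean of empty slice.
  print(n,len(q),"rect",np.round(c,4),np.round(s,4),round(a,2),"mean",q.mean(0).round(4))
  ret = um.true_divide(
```

Request:
step_arm(series=[[[0.022,-0.001,0,0,0],[0.022,-0.002,0,0,0],[0.022,-0.003,0,0,0],[0.022,-0.003,0,0,0],[0.022,-0.001,0,0,0],[0.022,0.001,0,0,0],[0.022,0.002,0,0,0],[0.022,0.002,0,0,0],[0.022,0.002,0,0.01,0],[0.03,0.002,0,0.04,0],[0.05,0.002,0,0.08,0],[0.05,0.002,0,0.12,0],[0.05,0.002,0,0.16,0],[0.05,0.0,-0.04,0.2,0],[0.05,0.0,-0.08,0.2,0],[0.05,0.0,-0.12,0.2,0],[0.05,0.0,-0.16,0.2,0],[0.05,0.0,-0.2,0.2,0],[0.05,0.0,-0.24,0.2,0],[0.05,0.0,-0.27,0.2,0]]])

```text
clock: 26.85
position: [0.4451, -0.3073, 0.2528]
ee_rot: [-2.287, -2.148, 0.024]
force: [0.9, -0.1, 0.4]
width: 0.547
```

Request:
step_arm(series=[[[0.05,-0.03,-0.04,0,0],[0.05,-0.06,-0.08,0,0],[0.05,-0.08,-0.12,0,0],[0.05,-0.1,-0.16,0,0],[0.05,-0.12,-0.18,0,0],[0.05,-0.12,-0.18,0,0],[0.05,-0.12,-0.18,0,0]]])

```text
clock: 27.43
position: [0.3208, -0.4906, 0.253]
ee_rot: [-2.294, -2.14, 0.026]
force: [0.5, 0.4, 0.2]
width: 0.545
```

```bash
python3 look.py 11 top scene| egrep "yel|carr|wri|sce|top|blu|^[0-9]"
```

```text
top
yellow 5820 rect [ 0.6597 -0.0414] [0.3574 0.0796] 89.8 mean [ 0.6593 -0.0564  0.0089]
blue 5047 rect [ 0.4492 -0.0412] [0.3576 0.0786] 89.9 mean [ 0.4493 -0.0209  0.0085]
carrier 822 rect [0.6598 0.0648] [0.042  0.0945] 86.35 mean [0.6586 0.0643 0.0267] zmax 0.034
carrier 865 rect [ 0.4505 -0.0357] [0.0424 0.0939] 86.73 mean [ 0.4506 -0.0357  0.0266] zmax 0.035
carrier 876 rect [ 0.4502 -0.1596] [0.0945 0.0428] 5.17 mean [ 0.4509 -0.1587  0.0266] zmax 0.034
scene
yellow 2796 rect [ 0.6601 -0.0395] [0.3607 0.0911] 89.65 mean [ 0.6578 -0.0654  0.0081]
blue 1472 rect [ 0.4515 -0.0397] [0.3581 0.0917] 89.77 mean [ 0.448  -0.0265  0.0084]
carrier 249 rect [ 0.4493 -0.0338] [0.0421 0.098 ] 86.87 mean [ 0.4671 -0.0371  0.0258] zmax 0.035
carrier 262 rect [ 0.4497 -0.1575] [0.0959 0.0424] 5.87 mean [ 0.4665 -0.1584  0.026 ] zmax 0.035
carrier 362 rect [0.6584 0.067 ] [0.043  0.0968] 86.62 mean [0.6733 0.0626 0.0256] zmax 0.035
27.5333 [-0.09  0.85  0.48] [ 0.325  -0.4868  0.2532]
```

View pics/top11.png

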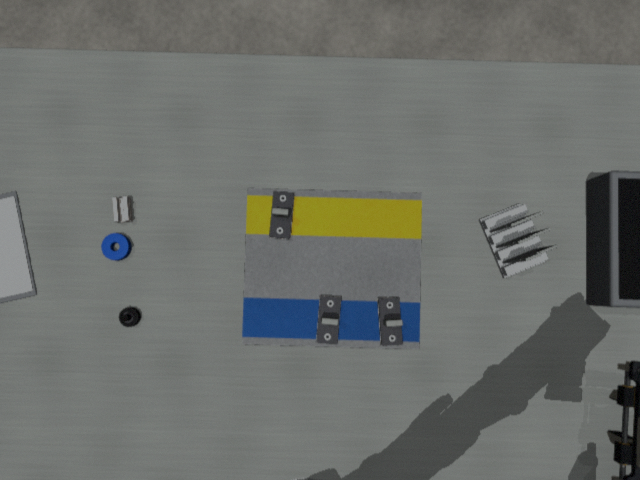

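The top view shows one shoe centred on yellow (282,214) and two on blue (329,320) and (391,321). All are within about 1.5 mm of centre, the other parts haven't moved, and the robot is clear. I'll hand in.

```bash
python3 -c "
from cell import *
print(arm.sign_off())"
```

```text
the job is handed in; nothing more can be done
None
```

I pushed each shoe along the plate by its lug, with the fingers loosely either side and not gripping. Two ran free and went to blue; one dragged and went to yellow. I handed in at 27.5 s with the robot clear.

| Shoe (position) | Pushing force felt | Moved to | Off strip centre (final top view) |
|---|---|---|---|
| Rightmost (y = -0.16) | 1.4–2.8 N | blue | about 1 mm |
| Middle (y = -0.04) | 1.2–3.2 N | blue | about 1.3 mm |
| Leftmost (y = +0.065) | 7–8 N mostly, 10.8 N at breakaway | yellow | about 0.1 mm |

- **Flatness:** the shoes looked flat in every picture, and the other parts had not visibly moved.
- **Free-running force too high:** the two free shoes read about 2–3 N, above the stated 0.8–1.2 N. The readings scatter by about 1 N, which doesn't explain all of it. They were still well below the 5.3–7.4 N of a dragging shoe.
- **Vertical load on the shoes:** pad friction on the lug loaded the free shoes by about 1–2 N. On the dragging shoe it pressed down about 8 N at breakaway. It was then about 2–5 N down, and after I raised the tool 1–2 mm it lifted the shoe by up to 3 N. So that shoe was not purely under its own weight throughout, and its force read 3.4–5.1 N after I raised the tool. I judged it on the earlier 7–8 N readings, which were taken while it was pressed down 1.5–5 N.

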